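Stock the pull-out stitching tray

ROBOT

A 6-joint arm with a two-finger parallel gripper is mounted at the origin on the work surface. World frame = base frame: x ahead of the robot, y to its left, z up, the work surface at z = 0. Lengths are in m, angles in rad, forces in N, time in s.
With the tool pointing down it reaches from about 0.4 to 0.825 m from the base axis. Payload 7 kg.
Tool frame: the origin (TCP) lies at the very end of the fingers, on their centre line; the grasp point (between the pads) lies 19 mm behind it; z points along the fingers, y is the line along which they close (so a half turn about z gives the same grasp; the last joint's range is limited). The gripper opens to 88 mm and grips with 3 to 60 N. Pads are 19 mm wide; open, the fingers measure 130 mm over their backs; the gripper's body (78 mm by 193 mm) begins 47 mm behind the grasp point.
Start: joints at [-1.029, 0.359, 0.012, 0, -1.224, -0.288], TCP at [0.169, -0.653, 0.227] pointing down, gripper open.
Joint ranges: [-3.07, 3.07], [-1.43, 2.12], [-1.02, 1.25], [-3.03, 1.67], [-3.05, -0], [-3.03, 3.03]. Speed limits (rad/s): [2.39, 2.39, 3.01, 3.14, 3.14, 3.14].

INTERFACE

Orientations are given as a unit quaternion [x, y, z, w].
In Python, from workcell import manip, imaging, sensors gives the robot as it stands. Calls block until the motion is done:
- manip.goto(position, orientation): joint-space move of the TCP to a pose.
- manip.move_linear(position, frame=None, feed=0.15, max_force=None): straight line of the TCP; frame=None keeps the orientation; feed is the mean speed in m/s. With max_force (N) it stops when the force on the tool has changed by that much, and returns True; else False.
- manip.movej(angles): joint-space move.
- manip.move_gripper(opening, newtons=None): finger opening in m; newtons is the grip in N (None keeps the last); returns when the fingers have stopped.
- manip.dwell(seconds).
- manip.ik(position, orientation): joint angles nearest the present ones, or None.
- imaging.camera(name): name is "side" or "top" or "wrist"; returns a dict with "frame" (480x640x3 uint8, blue, green, red), "range_z" (480x640 float32, m along the optical axis (not along the pixel's ray), 0 where there is no reading), "intrinsics" (3x3 intrinsics, pixels), "D" ([k1, k2, p1, p2, k3] as OpenCV has them; the pictures are not rectified), "R" (3x3) and "t" (3): a world point X has camera coordinates R X + t; the wrist camera has in their place "tool_from_camera" (4x4, takes a point from camera to tool coordinates, whose origin is the TCP and whose axes are the flange's). Camera axes: x right, y down, z forward; pixel columns grow to the right and rows downward; lengths in m; the calibration is good to about 2 mm. A picture is of the moment at which its call begins: read the wrist's pose just before it.
A pose or a line that the arm cannot do raises manip.MotionError and nothing moves.
- manip.hand_in(): hands the job in; it is judged then, once.
Readings, each from a call of its own:
- sensors.get_t(): time.
- sensors.get_q(): joint angles.
- sensors.get_joint_vel(): joint speeds.
- sensors.get_tau(): joint torques, N m.
- sensors.get_ee_pos(): TCP position.
- sensors.get_orientation(): TCP orientation.
- sensors.get_ft_force(): force on the tool from outside, world axes, zero at the start.
- sensors.get_torque(): the same for the moment, N m.
- sensors.get_grip_width(): finger opening in m.
- sensors.get_grip_force(): force on a finger pad.
Only numpy, scipy, OpenCV 4.12 (cv2) and the standard library are available. Lean on these libraries where they do the work, as an engineer would, in place of code of your own. Each camera call takes 0.05 s, during which the arm holds its last target. There are 200 camera calls.

TASK

Get the stitching tray ready for the next job: pull it all the way out from under the bench riser, stack thread reels flat in its slotted pipe until the top of the stack reaches the upper edge of the black marker clips (use the fewest reels that reach it, and leave the spare ones on the bench), and put every hand tool that is out (awl, stitching chisel, edge slicker) down inside the trough of the tray. With all that done, push the tray fully home under the riser, and leave the clips as they are set and do not disturb the tin, wax, glue jar, pliers or maul.

Things in the scene. Friction and masses are not known exactly. Their poses are not given: they have to be found in the camera images.
- reel1: one of up to six identical reels of waxed thread, None if absent: a flat disc 60 mm in diameter and 20 mm thick, with two flat cardboard ends, about 70 g, either way up; at the start it lies flat on the bench. Origin at the centre of the disc (10 mm above what it lies on), z is its axis
- reel2: one of up to six identical reels of waxed thread, None if absent: a flat disc 60 mm in diameter and 20 mm thick, with two flat cardboard ends, about 70 g, either way up; at the start it lies flat on the bench. Origin at the centre of the disc (10 mm above what it lies on), z is its axis
- reel3: one of up to six identical reels of waxed thread, None if absent: a flat disc 60 mm in diameter and 20 mm thick, with two flat cardboard ends, about 70 g, either way up; at the start it lies flat on the bench. Origin at the centre of the disc (10 mm above what it lies on), z is its axis
- reel4: one of up to six identical reels of waxed thread, None if absent: a flat disc 60 mm in diameter and 20 mm thick, with two flat cardboard ends, about 70 g, either way up; at the start it lies flat on the bench. Origin at the centre of the disc (10 mm above what it lies on), z is its axis
- reel5: one of up to six identical reels of waxed thread, None if absent: a flat disc 60 mm in diameter and 20 mm thick, with two flat cardboard ends, about 70 g, either way up; at the start it lies flat on the bench. Origin at the centre of the disc (10 mm above what it lies on), z is its axis
- reel6: one of up to six identical reels of waxed thread, None if absent: a flat disc 60 mm in diameter and 20 mm thick, with two flat cardboard ends, about 70 g, either way up; at the start it lies flat on the bench. Origin at the centre of the disc (10 mm above what it lies on), z is its axis
- awl: hand awl, None if absent: flat-sided wooden handle (80 mm long, 28 mm wide and 24 mm high where gripped) with a thin steel point, 124 mm overall, about 90 g, lying flat. Origin in the middle of the length, on the handle, 12 mm above what it lies on; x along the tool towards the point
- chisel: steel stitching chisel (pricking iron), None if absent: square shank 16 x 16 mm, widening to a 30 mm wide toothed end at +x, 120 mm overall, about 160 g, lying flat. Origin in the middle of the length, on the shank, 8 mm above what it lies on; x along the tool
- slicker: dark wooden edge slicker, None if absent: block 110 x 32 x 22 mm with grooves, about 80 g, lying flat. Origin at its centre, 11 mm above what it lies on; x along its length
- tray (a joint): how far the tray is pulled out of the riser towards the robot, in m: 0 fully home, 0.15 fully out; it slides on runners with about 2 N of friction and stays where it is left. When it is home the pipe stands below the riser board and cannot be loaded
- riser_edge (a point): middle of the upper front edge of the board of the fixed, open-fronted plywood riser, 168 mm above the bench: board 376 mm wide (y), 190 mm deep (x) and 18 mm thick, on two side panels; x points away from the robot. With the tray fully out, the axis of the pipe stands 90 mm in front of this edge
- knob_top (a point): centre of the top of the steel pull knob that stands up from the front wall of the tray: head 34 mm diameter and 12 mm high, on a 26 mm diameter neck, 40 mm high in all, its top 92 mm above the bench. x points into the riser: pull along -x, push along +x. Moves with the tray
- tube_floor (a point): centre of the floor inside the reel pipe of the tray, 12 mm above the bench. The pipe is an upright white plastic pipe, bore 66 mm, wall 5 mm and slippery inside, 90 mm tall, with two slots 46 mm wide cut from its mouth down to its floor, on the +y and -y sides of this frame, through which fingers holding a reel can pass. x points into the riser, z up
- tube_mouth (a point): centre of the mouth of the same pipe, 90 mm above its floor
- mark_line (a point): on the axis of the pipe at the height of the mark: the upper edge of the pair of black marker clips (7 mm high bands, set level, one round the outside of each half of the pipe, each with a small steel tab reaching 51 mm from the axis towards +x and -x). Set somewhere between 30 and 78 mm above the floor of the pipe, so two to four reels are wanted
- mark (a joint): height of the mark (upper edge of the marker clips) above the floor of the pipe, in m; the clips are stiff (12 N) and must be left as set
- trough (a point): centre of the floor of the open trough at the front of the tray, 12 mm above the bench; the trough is 140 mm long (x, into the riser) by 170 mm wide (y) inside, with walls 40 mm high; the 26 mm front wall carries the knob, side and rear walls are 8 mm thick, the pipe stands behind the rear wall. Low runners reach 104 mm to either side of the middle
- tin: bystander: round aluminium tin with a lid, 71 mm diameter, 36 mm high, among the reels; not a reel; origin at the centre of its underside
- wax: bystander: block of yellow beeswax, 75 x 50 x 28 mm; origin under its centre
- glue: bystander: jar of glue, 66 mm diameter, 130 mm high; origin under its centre
- pliers: bystander: pliers with red handles lying flat, about 165 mm long, 16 mm high; origin under the middle
- maul: bystander: white-headed maul standing on its head, 64 mm diameter, 180 mm high; origin under its centre
Not all that is in view belongs to the job. Leave any red look-alike of the reel2 alone.

How it is judged:
By the outcome, as a careful person would: the job done as asked, in the order asked, and still so for the second after the job is handed in, with the robot touching nothing.
Of reel1, reel2, reel3, reel4, reel5, reel6 only 5 to 6 are there at a start; the rules pass over those that are not, and their reading is None.
Of awl, chisel, slicker only 2 to 3 are there at a start; the rules pass over those that are not, and their reading is None.
At some moment in a run one of reel1, reel2, reel3, reel4, reel5, reel6, awl, chisel, slicker may be knocked a few centimetres aside while the robot is not near it.
Once in a run the grip may slacken for a moment while it holds something.
It also fails if it takes over 210 s, if anything falls off the work surface, if the arm or the gripper's body presses on something with over 40 N, if the wrist force passes 120 N, or if a joint passes its speed limit or range.

## Working session

There is one attempt and no reset: what is moved stays moved. The work goes in short steps, each a Python script; the robot and the scene stay as the last script left them, time stands still between calls to the robot, and variables do not carry over. Pictures are saved under pics/ and viewed, at most 14 in all, crops included, and the job is handed in when it is done.

```bash
mkdir -p pics; cat > h.py <<'E'
import numpy as np, cv2
from workcell import manip, imaging, sensors
from scipy.spatial.transform import Rotation as Rot
def pts(c):
    """world points per pixel from depth"""
    K=c["intrinsics"];h,w=c["range_z"].shape
    u,v=np.meshgrid(np.arange(w),np.arange(h))
    n=cv2.undistortPoints(np.stack([u,v],-1).reshape(-1,1,2).astype(np.float64),K,c["D"]).reshape(h,w,2)
    z=c["range_z"][...,None]
    P=np.concatenate([n*z,z],-1)
    if "R" in c: return (P-np.asarray(c["t"]))@np.asarray(c["R"])
    T=c["tool_from_camera"]; P=P@T[:3,:3].T+T[:3,3]
    return P@Rot.from_quat(c["q"]).as_matrix().T+c["p"]
def shot(name,save=None):
    p=np.array(sensors.get_ee_pos());q=np.array(sensors.get_orientation())
    c=dict(imaging.camera(name));c["p"]=p;c["q"]=q
    if save: cv2.imwrite("pics/"+save,c["frame"])
    return c
def down(yaw):
    """tool pointing down, closing line (tool y) at angle yaw from world y"""
    return (Rot.from_euler('z',yaw)*Rot.from_euler('x',np.pi)).as_quat()
E
python3 - <<'E'
from h import *
print(sensors.get_orientation(), Rot.from_quat(sensors.get_orientation()).as_matrix().round(2))
for n in ("top","side"):
    c=shot(n,n+"0.png");np.save(n+"0.npy",c,allow_pickle=True)
    P=pts(c); print(n,(-np.asarray(c["R"]).T@c["t"]).round(3), P[::80,::80].round(2).tolist()[::2])
E
```

```text
[-1.26501168e-01  9.91966089e-01  8.36882017e-04 -1.80766478e-04] [[-0.97 -0.25 -0.  ]
 [-0.25  0.97  0.  ]
 [ 0.    0.   -1.  ]]
top [ 0.283 -0.075  1.392] [[[1.91, 1.6, -0.76], [1.9, 1.19, -0.76], [1.9, 0.79, -0.75], [1.9, 0.39, -0.75], [1.91, 0.0, -0.76], [1.9, -0.39, -0.75], [1.91, -0.77, -0.75], [1.91, -1.16, -0.75]], [[1.07, 1.47, -0.75], [0.79, 0.68, -0.0], [0.8, 0.44, -0.0], [0.8, 0.2, 0.0], [0.74, -0.04, 0.17], [0.8, -0.27, 0.0], [0.81, -0.5, -0.0], [0.81, -0.74, -0.0]], [[0.32, 0.95, -0.13], [0.32, 0.63, 0.0], [0.28, -0.08, 1.39], [0.33, 0.18, -0.0], [0.33, -0.04, 0.0], [0.34, -0.27, 0.0], [0.34, -0.48, 0.0], [0.35, -0.7, 0.01]]]
side [-0.216 -0.753  0.958] [[[0.5, 1.68, 0.33], [0.03, -0.19, 0.79], [0.08, -0.26, 0.79], [0.17, -0.27, 0.78], [2.21, 1.52, -0.02], [2.2, 0.94, 0.1], [2.22, 0.48, 0.2], [2.21, 0.1, 0.29]], [[0.15, 1.08, -0.02], [0.37, 0.96, -0.07], [0.14, -0.08, 0.5], [0.66, 0.41, 0.05], [0.73, 0.13, 0.14], [0.22, -0.47, 0.63], [0.27, -0.54, 0.64], [2.2, -0.11, -0.43]], [[-0.14, 0.34, 0.0], [-0.06, -0.06, 0.26], [0.13, 0.07, 0.0], [0.26, -0.07, 0.01], [0.39, -0.2, 0.0], [0.51, -0.33, 0.0], [0.12, -0.64, 0.58], [0.15, -0.7, 0.6]]]
```

View pics/top0.png

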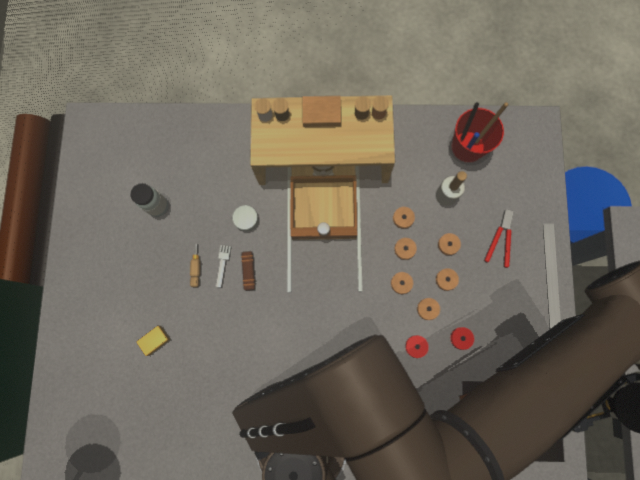

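View pics/side0.png

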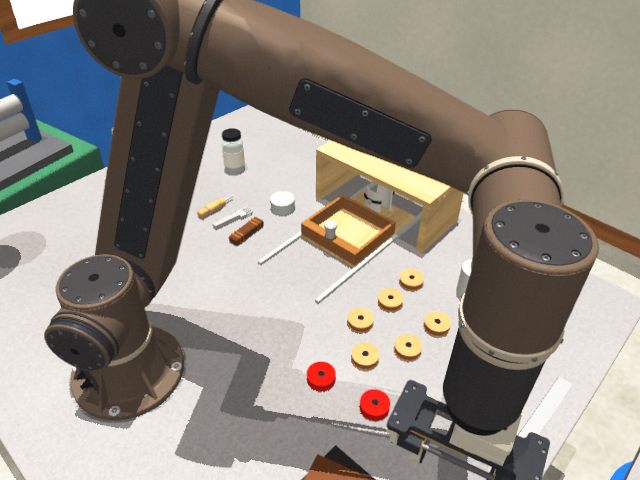

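Top view: six tan reels at (404,217), (406,248), (450,244), (402,283), (448,279) and (429,309). The look-alikes are two red reels at (417,347) and (463,338), plus the white tin at (245,217). The tools are the awl (195,270), chisel (223,266) and slicker (248,270), and the knob is at (323,229). I choose the tan discs and measure everything next.

```bash
cat > det.py <<'E'
from h import *
def blobs(c,P,roi,zmin=.005,zmax=.3,amin=30):
    u0,v0,u1,v1=roi
    m=np.zeros(P.shape[:2],np.uint8); m[v0:v1,u0:u1]=((P[...,2]>zmin)&(P[...,2]<zmax))[v0:v1,u0:u1]
    n,l,s,_=cv2.connectedComponentsWithStats(m)
    out=[]
    for i in range(1,n):
        if s[i,4]<amin: continue
        k=l==i; q=P[k]; r=cv2.minAreaRect((q[:,:2]*1000).astype(np.float32))
        out.append((np.argwhere(k).mean(0)[::-1].round(0),q[:,:2].mean(0).round(4),np.percentile(q[:,2],[50,95]).round(3),r,cv2.mean(c["frame"],k.astype(np.uint8))[:3]))
    return out
E
python3 - <<'E'
from det import *
c=np.load("top0.npy",allow_pickle=True).item();P=pts(c)
for roi in [(370,195,530,365),(120,170,275,360)]:
    for b in blobs(c,P,roi): print(b[0],b[1],b[2],"rect c",np.round(b[3][0],1),"sz",np.round(b[3][1],1),round(b[3][2],1),np.round(b[4]))
k=P[215:245,310:337].reshape(-1,3);k=k[k[:,2]>.08];print("knob",np.median(k,0),len(k),k.min(0),k.max(0))
q=P[90:190,240:400].reshape(-1,3);q=q[(q[:,2]>.16)&(q[:,2]<.175)];print("riser",q.min(0),q.max(0),cv2.minAreaRect((q[:,:2]*1000).astype(np.float32)))
f=c["frame"];cv2.imwrite("pics/crop.png",np.hstack([cv2.resize(f[195:365,370:530],None,fx=2.5,fy=2.5),cv2.resize(f[195:365,180:340],None,fx=2.5,fy=2.5)]))
print(c["intrinsics"])
w=shot("wrist");print(w["tool_from_camera"].round(3),w["intrinsics"][0])
E
```

```text
[447. 199.] [ 0.6727 -0.3938] [0.049 0.086] rect c [ 676.9 -393.3] sz [54.1 20.7] 67.7 [86. 93. 95.]
[404. 216.] [ 0.6283 -0.2771] [0.019 0.025] rect c [ 628.7 -278. ] sz [59.5 60.5] 21.0 [ 82. 119. 158.]
[502. 238.] [ 0.5722 -0.5522] [0.014 0.02 ] rect c [ 575.2 -555.4] sz [ 71.  162.5] 74.8 [ 75.  82. 149.]
[450. 243.] [ 0.5522 -0.4037] [0.02  0.025] rect c [ 553.2 -404. ] sz [58.7 62.3] 20.4 [ 81. 117. 156.]
[406. 248.] [ 0.5383 -0.2813] [0.02  0.025] rect c [ 541.4 -283.3] sz [62.2 65.4] 77.8 [ 83. 119. 159.]
[448. 279.] [ 0.453  -0.3958] [0.02  0.025] rect c [ 454.3 -398.3] sz [58.5 63.3] 24.9 [ 82. 118. 158.]
[402. 282.] [ 0.441 -0.27 ] [0.02  0.025] rect c [ 440.9 -271.2] sz [61.5 57.5] 89.2 [ 83. 119. 159.]
[429. 308.] [ 0.3701 -0.3426] [0.02  0.025] rect c [ 368.7 -343.4] sz [63.7 59.6] 34.7 [ 82. 118. 158.]
[462. 338.] [ 0.2924 -0.4292] [0.02  0.025] rect c [ 292.4 -429.9] sz [61. 59.] 87.6 [ 46.  50. 148.]
[417. 346.] [ 0.2684 -0.3086] [0.02  0.025] rect c [ 268.8 -309.3] sz [60.2 59.6] 61.5 [ 55.  60. 162.]
[260. 176.] [0.7289 0.1298] [0.056 0.12 ] rect c [739.3 126.6] sz
[... 529 characters left out ...]
5.]
[153. 340.] [0.2694 0.4101] [0.027 0.032] rect c [267.4 413.4] sz [55.  82.3] 45.3 [ 80. 148. 164.]
knob [ 0.57473465 -0.05204396  0.09171313] 126 [ 0.2827139  -0.07534975  0.08162621] [ 0.59292527 -0.0359888   1.39190026]
riser [ 0.72183415 -0.23238485  0.16000738] [0.92543426 0.14637802 0.1749891 ] ((823.976806640625, -43.599151611328125), (194.0443878173828, 376.8502197265625), 1.7464274168014526)
[[496.52555289   0.         320.14085568]
 [  0.         496.52555289 244.78245328]
 [  0.           0.           1.        ]]
[[ 0.001 -0.956 -0.293  0.08 ]
 [ 1.     0.001 -0.    -0.   ]
 [ 0.001 -0.293  0.956 -0.158]
 [ 0.     0.     0.     1.   ]] [354.04842638   0.         320.91299057]
```

View pics/crop.png

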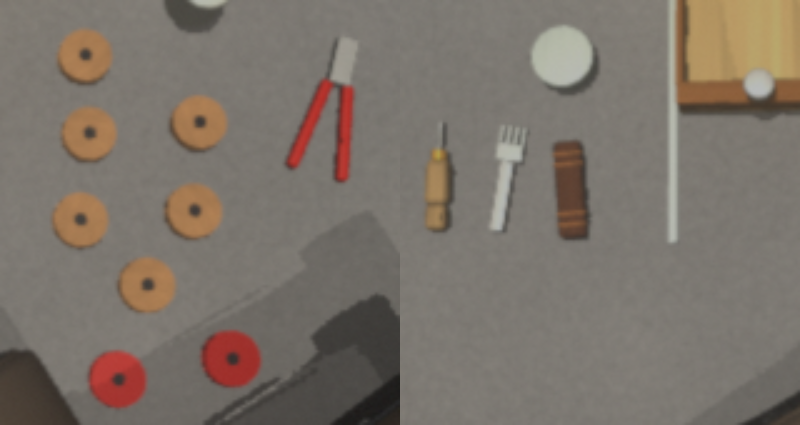

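```bash
cat >> h.py <<'E'
YAW=np.radians(1.75)
def q(yaw=YAW): return down(yaw+np.pi)   # tool x towards the robot (camera on the robot's side)
E
python3 - <<'E'
from h import *
t=sensors.get_t()
manip.move_gripper(0.07,40)
manip.goto([0.575,-0.052,0.19],q())
print(sensors.get_t()-t,sensors.get_q())
c=shot("wrist","w1.png");P=pts(c)
k=P[(P[...,2]>.084)&(P[...,2]<.098)]
k=k[np.linalg.norm(k[:,:2]-[.575,-.052],axis=1)<.03]
print(len(k),k[:,:2].min(0),k[:,:2].max(0),np.median(k,0))
E
```

```text
3.1333 [ 2.47351368e-01  2.26233927e-01 -2.60978408e-01  9.34092256e-05
 -1.08362585e+00 -1.78843031e+00]
1476 [ 0.56080471 -0.06754611] [ 0.59348986 -0.03419534] [ 0.57602722 -0.05105011  0.09107207]
```

View pics/w1.png

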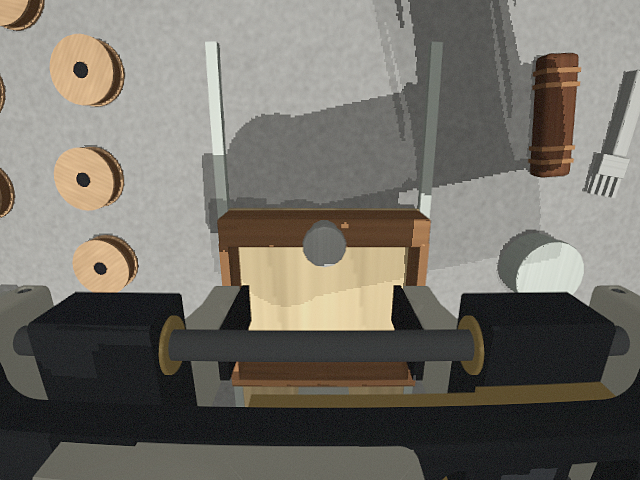

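The knob is at pixel (325,243), measured at (0.577, -0.051, 0.091) as the description requires. I grip it and pull along the riser axis until it stops.

```bash
python3 - <<'E'
from h import *
d=np.array([np.cos(YAW),np.sin(YAW),0])
k=np.array([0.577,-0.051,0.068])
print(manip.move_linear(k,feed=.12,max_force=15))
manip.move_gripper(0.0,30); print("grip",sensors.get_grip_width(),sensors.get_grip_force())
p=np.array(sensors.get_ee_pos())
print(manip.move_linear(p-0.16*d,feed=.08,max_force=20))
p2=np.array(sensors.get_ee_pos());print(p,p2,np.linalg.norm(p2-p),sensors.get_ft_force(),sensors.get_grip_width())
manip.move_gripper(0.07)
manip.move_linear(np.array(sensors.get_ee_pos())+[0,0,.12],feed=.25)
# look at the pipe from above/front
c=shot("wrist","w2.png");np.save("w2.npy",c,allow_pickle=True)
c=shot("side");np.save("side1.npy",c,allow_pickle=True);c2=shot("top");np.save("top1.npy",c2,allow_pickle=True)
cv2.imwrite("pics/both.png",np.hstack([cv2.resize(c["frame"][120:280,280:480],(800,640))[:600,:],])) 
print(sensors.get_t())
E
```

```text
False
grip 0.033076070371762266 30.000387132167816
True
[ 0.57710764 -0.05036104  0.0680624 ] [ 0.43111691 -0.05456024  0.0682957 ] 0.1460512941127027 [ 1.55509497 -1.7704339  -2.11423844] 0.033269159847602085
8.4333
```

View pics/both.png

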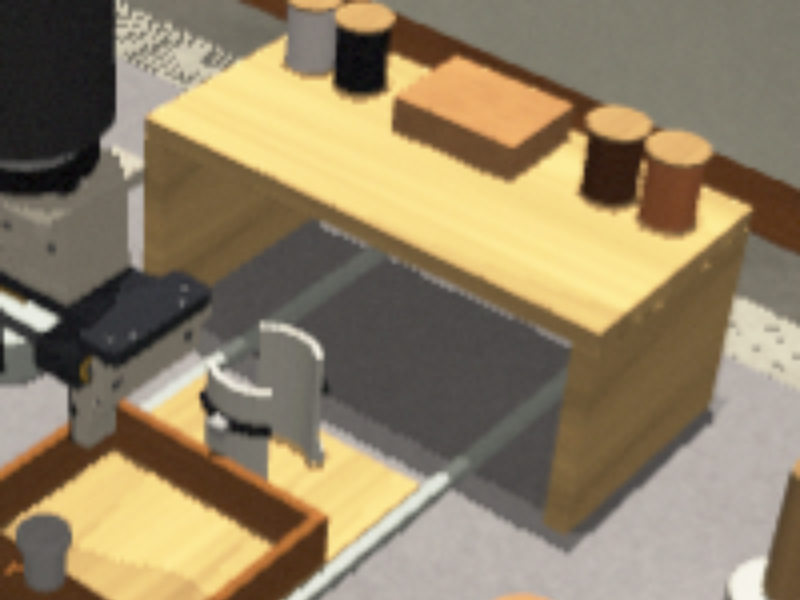

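View pics/w2.png

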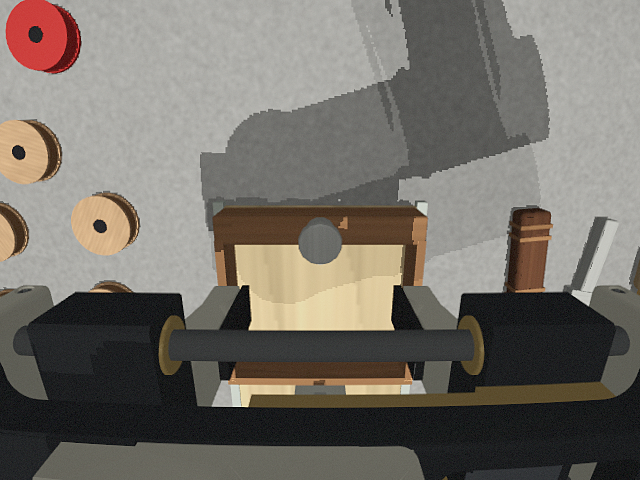

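Side crop: the near clip band runs from crop (205,395) to (270,430), with its steel tab at (218,422). The pipe is clear of the riser. I measure the clip height and pipe axis from the side and top views.

```bash
python3 - <<'E'
from h import *
c=np.load("side1.npy",allow_pickle=True).item();P=pts(c);f=c["frame"]
u0,v0,u1,v1=328,198,364,240
q_=P[v0:v1,u0:u1];g=f[v0:v1,u0:u1].max(-1)
print("clip dark px (u,v,x,y,z,I)")
for v in range(v0,v1):
    r=[(u,*(P[v,u]*1000).round(0).astype(int),int(f[v,u].max())) for u in range(330,350,3)]
    if 212<=v<=236: print(v,[x[3:] if True else 0 for x in r])
m=(P[...,2]>.096)&(P[...,2]<.106)
for n,cc in(("side",c),("top",np.load("top1.npy",allow_pickle=True).item())):
    Q=pts(cc);k=Q[(Q[...,2]>.094)&(Q[...,2]<.108)&(Q[...,0]>.58)&(Q[...,0]<.72)&(abs(Q[...,1]+.047)<.06)]
    print(n,len(k),k.min(0),k.max(0),cv2.minEnclosingCircle((k[:,:2]*1000).astype(np.float32)))
    tb=Q[(Q[...,2]>.03)&(Q[...,2]<.094)&(Q[...,0]>.58)&(Q[...,0]<.72)&(abs(Q[...,1]+.047)<.012)]
    print((tb*1000).round()[::max(1,len(tb)//25)].tolist())
    kn=Q[(Q[...,2]>.086)&(Q[...,2]<.096)&(abs(Q[...,0]-.431)<.03)&(abs(Q[...,1]+.055)<.03)]
    print("knob",len(kn),(kn.min(0)+kn.max(0))/2 if len(kn) else 0)
    ri=Q[(Q[...,2]>.164)&(Q[...,2]<.172)&(abs(Q[...,1]+.047)<.1)&(Q[...,0]<.85)&(Q[...,0]>.7)];print("riser edge x",np.percentile(ri[:,0],.5))
E
```

```text
clip dark px (u,v,x,y,z,I)
212 [(np.int64(13), 231), (np.int64(102), 246), (np.int64(1), 150), (np.int64(-1), 108), (np.int64(4), 104), (np.int64(68), 124), (np.int64(73), 119)]
213 [(np.int64(7), 228), (np.int64(106), 223), (np.int64(0), 199), (np.int64(3), 149), (np.int64(0), 104), (np.int64(65), 122), (np.int64(66), 120)]
214 [(np.int64(16), 238), (np.int64(103), 136), (np.int64(1), 234), (np.int64(0), 181), (np.int64(1), 103), (np.int64(62), 122), (np.int64(67), 120)]
215 [(np.int64(14), 243), (np.int64(99), 106), (np.int64(103), 232), (np.int64(-4), 193), (np.int64(3), 148), (np.int64(59), 122), (np.int64(66), 122)]
216 [(np.int64(14), 243), (np.int64(97), 109), (np.int64(104), 164), (np.int64(2), 231), (np.int64(5), 195), (np.int64(57), 121), (np.int64(55), 119)]
217 [(np.int64(15), 195), (np.int64(87), 108), (np.int64(100), 117), (np.int64(102), 218), (np.int64(0), 221), (np.int64(54), 215), (np.int64(52), 121)]
218 [(np.int64(78), 32), (np.int64(90), 107), (np.int64(98), 116), (np.int64(103), 117), (np.int64(105), 192), (np.int64(103), 225), (np.int64(52), 120)]
219 [(np.int6
[... 3706 characters left out ...]
[685.0, -45.0, 77.0], [685.0, -50.0, 79.0], [672.0, -48.0, 93.0], [671.0, -42.0, 86.0], [673.0, -48.0, 80.0], [673.0, -53.0, 82.0], [670.0, -37.0, 81.0], [672.0, -42.0, 75.0], [671.0, -48.0, 77.0], [672.0, -53.0, 74.0], [671.0, -59.0, 79.0], [671.0, -39.0, 68.0], [671.0, -45.0, 68.0], [673.0, -50.0, 62.0], [671.0, -56.0, 69.0], [669.0, -36.0, 64.0], [672.0, -42.0, 56.0], [673.0, -47.0, 52.0], [672.0, -53.0, 55.0], [670.0, -59.0, 61.0], [669.0, -39.0, 54.0], [671.0, -44.0, 47.0], [672.0, -50.0, 46.0], [671.0, -56.0, 48.0], [670.0, -36.0, 40.0], [671.0, -41.0, 39.0], [670.0, -47.0, 42.0], [672.0, -53.0, 35.0], [672.0, -58.0, 37.0], [669.0, -38.0, 33.0]]
knob 0 0
riser edge x 0.7273006080436171
```

The clip's dark band spans z ≈ 72–80 mm, so the mark is about 67 mm above the pipe floor and needs 4 reels. The pipe axis is at about (0.639, -0.050), 0.089 m in front of the edge, so the tray is fully out. Next is the pipe rim from close by, then the first reel.

```bash
cat > act.py <<'E'
from h import *
Z=0.20
def near(P,xy,z0,z1,r): 
    return P[(P[...,2]>z0)&(P[...,2]<z1)&(np.hypot(P[...,0]-xy[0],P[...,1]-xy[1])<r)]
def circ(k):
    (x,y),r=cv2.minEnclosingCircle((k[:,:2]*1000).astype(np.float32)); return np.array([x,y])/1000,r
def find_reel(xy,save=None):
    """wrist look at a reel near xy: tan, at 13..26 mm height, largest blob"""
    c=shot("wrist",save);P=pts(c);hsv=cv2.cvtColor(c["frame"],cv2.COLOR_BGR2HSV)
    m=((P[...,2]>.013)&(P[...,2]<.026)&(np.hypot(P[...,0]-xy[0],P[...,1]-xy[1])<.07)&(hsv[...,0]>7)&(hsv[...,0]<28)).astype(np.uint8)
    m=cv2.morphologyEx(m,cv2.MORPH_OPEN,np.ones((3,3)))
    n,l,s,ce=cv2.connectedComponentsWithStats(m)
    best=None
    for i in range(1,n):
        if s[i,4]<300: continue
        g,r=circ(P[l==i])
        if abs(r-30)<5 and (best is None or np.hypot(*(g-xy))<np.hypot(*(best[0]-xy))): best=(g,r)
    return best
def up(z=Z): 
    p=np.array(sensors.get_ee_pos());p[2]=z;manip.move_linear(p,feed=.3)
def pick_reel(xy,save=None):
    manip.move_gripper(.08,35); manip.goto([*xy,.17],q())
    b=find_reel(np.array(xy),save); print("reel",b)
    if b is None: return None
    g=b[0]; manip.move_linear([*g,.05],feed=.25)
    print("touch",manip.move_linear([*g,.004],feed=.1,max_force=12))
    manip.move_gripper(0,35); up(); w=sensors.get_grip_width(); print("w",w,sensors.get_grip_force()); return g
def place_reel(n,pipe):
    zt=.012+.02*(n-1)+.005
    manip.goto([*pipe,Z],q()); print("w",sensors.get_grip_width())
    manip.move_linear([*pipe,.125],feed=.25)
    hit=manip.move_linear([*pipe,zt],feed=.08,max_force=10)
    print("place",n,hit,np.round(sensors.get_ee_pos(),4),"want",zt,np.round(sensors.get_ft_force(),1),"w",sensors.get_grip_width())
    return hit
def release(): manip.move_gripper(.076); up()
E
python3 - <<'E'
from act import *
manip.goto([.639,-.05,.22],q())
c=shot("wrist","w3.png");P=pts(c)
k=near(P,(.639,-.05),.096,.108,.05);print(len(k),k.min(0),k.max(0),circ(k))
k=near(P,(.639,-.05),.076,.092,.055);print("tab",k[k[:,0]<.599].round(3)[::20])
pick_reel((.441,-.271)); c=shot("wrist","w4.png"); print(sensors.get_t())
cv2.imwrite("pics/w34.png",np.hstack([cv2.resize(cv2.imread("pics/w%d.png"%i),(400,300)) for i in(3,4)]))
E
```

```text
1055 [ 0.60158522 -0.076401    0.09601048] [ 0.67848955 -0.02121138  0.10315864] (array([ 0.64000653, -0.04891931]), 38.50996017456055)
tab [[ 0.59  -0.056  0.077]
 [ 0.59  -0.046  0.076]
 [ 0.592 -0.048  0.077]
 [ 0.594 -0.053  0.076]
 [ 0.595 -0.056  0.077]
 [ 0.596 -0.048  0.077]
 [ 0.598 -0.054  0.076]
 [ 0.599 -0.052  0.077]]
reel (array([ 0.44232706, -0.27002069]), 30.116544723510742)
touch False
w 0.058956525437457594 34.99969482421875
13.575
```

View pics/w34.png

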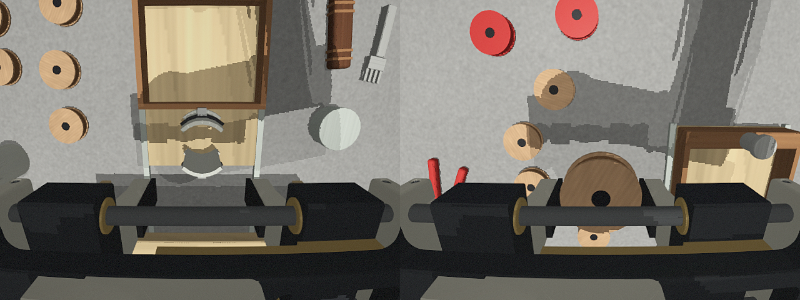

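The left view shows the pipe at (201,140) with the tray clear. The right view shows the reel held flat between the pads at (601,190). The tab top measures 77 mm, which confirms 4 reels, so I place this one.

```bash
python3 - <<'E'
from act import *
h=place_reel(1,(.640,-.049))
if not h or sensors.get_ee_pos()[2]<.021:
    release()
    c=shot("wrist","w5.png");P=pts(c);k=near(P,(.64,-.049),.024,.04,.034);print("reel in pipe",len(k),np.median(k,0) if len(k) else 0, circ(k) if len(k) else 0)
    manip.goto([.57,-.055,.24],q()); c=shot("wrist","w6.png");P=pts(c);k=near(P,(.64,-.049),.02,.06,.030);print("z in pipe",len(k),np.percentile(k[:,2],[5,25,50,75,95]) if len(k) else 0)
print(sensors.get_t())
E
```

```text
w 0.058996868753116966
place 1 True [ 0.6406 -0.049   0.0264] want 0.017 [ 1.2 -0.3  4.5] w 0.058970220998818504
16.2833
```

```bash
python3 - <<'E'
from act import *
P0=(.640,-.049)
for i in range(2):
    h=manip.move_linear([*P0,.017],feed=.03,max_force=12)
    print(h,np.round(sensors.get_ee_pos(),4),np.round(sensors.get_ft_force(),1),np.round(sensors.get_torque(),2),sensors.get_grip_width())
c=shot("side","s5.png");cv2.imwrite("pics/s5c.png",np.hstack([cv2.resize(c["frame"][140:300,270:430],(480,480))]))
E
```

```text
True [ 0.6427 -0.049   0.0264] [2.1 0.2 4.5] [-0.05 -0.27  0.02] 0.059291739694783976
True [ 0.6443 -0.049   0.0265] [ 1.5 -1.5  4.2] [-0.03 -0.22  0.02] 0.059518777117083484
```

View pics/s5c.png

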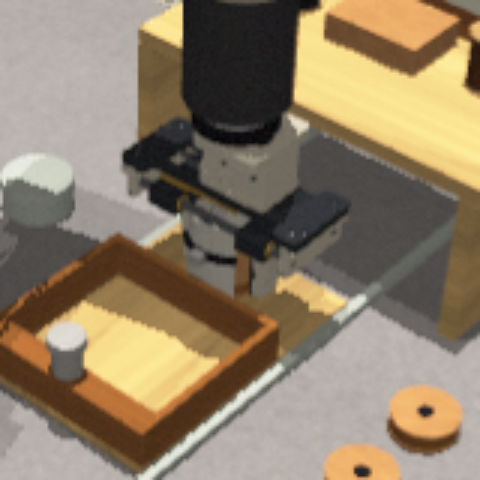

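The gripper bottomed out about 9 mm high because its palm meets the pipe mouth. It drifted in +x, so the tray may have crept inward. I lift slightly, release so the reel slides down the bore, and look again.

```bash
cat >> act.py <<'E'
def find_pipe(save=None):
    c=shot("wrist",save);P=pts(c);k=near(P,(.642,-.049),.096,.108,.05);print("pipe",len(k),circ(k))
    return c,P
E
python3 - <<'E'
from act import *
p=np.array(sensors.get_ee_pos());p[2]+=.003
manip.move_linear(p,feed=.05);print(sensors.get_ee_pos(),sensors.get_ft_force())
release()
manip.move_linear([.640,-.049,.22],feed=.25)
c,P=find_pipe()
k=near(P,(.642,-.049),.02,.09,.030);print("in pipe",len(k),np.percentile(k[:,2],[5,25,50,75,95]))
c=shot("side");Q=pts(c);cv2.imwrite("pics/s6.png",c["frame"]);print(sensors.get_t())
kn=near(shot("top") and Q,(.432,-.055),.086,.096,.03);print("knob",(kn.min(0)+kn.max(0))/2)
E
```

```text
[ 0.64446296 -0.04891687  0.02949597] [-0.5796069  -0.35142758 -1.61015828]
pipe 1055 (array([ 0.64439484, -0.04897401]), 38.43867111206055)
in pipe 2123 [0.03006376 0.03080338 0.03130666 0.03181749 0.03249868]
18.625
knob [ 0.43656017 -0.0564878   0.09085068]
```

Reel 1 lies flat on the floor (top at 31 mm), but the tray crept in about 4.5 mm. I pull it back to the stop and carry on with reels 2 and 3.

```bash
cat >> act.py <<'E'
def pull(kx):
    d=np.array([np.cos(YAW),np.sin(YAW),0])
    manip.move_gripper(.07,30); manip.goto([kx,-.0555,.17],q())
    manip.move_linear([kx,-.0555,.068],feed=.2,max_force=15)
    manip.move_gripper(0,30); p=np.array(sensors.get_ee_pos())
    print("pull stop",manip.move_linear(p-.02*d,feed=.05,max_force=20)); manip.move_gripper(.07); print(sensors.get_ee_pos()); up()
E
python3 - <<'E'
from act import *
pull(.4355)
manip.goto([.640,-.049,.22],q()); find_pipe()
if pick_reel((.541,-.283)) is not None:
    place_reel(2,(.640,-.049)); print(sensors.get_t())
E
```

```text
pull stop True
[ 0.43071681 -0.05453113  0.06799479]
pipe 1062 (array([ 0.64006329, -0.0489759 ]), 38.503292083740234)
reel (array([ 0.53989954, -0.28085046]), 30.179662704467773)
touch False
w 0.0587801824061424 34.999730587005615
w 0.059067273564691436
place 2 False [ 0.6404 -0.0489  0.0375] want 0.037 [-0.7 -0.  -0.5] w 0.05921379884193127
30.5917
```

```bash
cat >> act.py <<'E'
def stack_top():
    manip.move_linear([.640,-.049,.22],feed=.3); c,P=find_pipe()
    k=near(P,(.640,-.049),.02,.12,.028);print("stack top z",len(k),np.percentile(k[:,2],[5,50,95]).round(4))
E
python3 - <<'E'
from act import *
release(); stack_top()
if pick_reel((.454,-.398)) is not None:
    if not place_reel(3,(.640,-.049)): release(); stack_top()
print(sensors.get_t())
E
```

```text
pipe 1051 (array([ 0.64071454, -0.04881013]), 38.65769577026367)
stack top z 2522 [0.0501 0.0513 0.0524]
reel (array([ 0.45435944, -0.39584012]), 30.18903923034668)
touch False
w 0.05890743618379645 34.9997878074646
w 0.05889947672854067
place 3 True [ 0.6396 -0.049   0.0565] want 0.057 [0.5 0.3 3.6] w 0.0590820613339545
39.2833
```

```bash
python3 - <<'E'
from act import *
release(); stack_top()
if pick_reel((.553,-.404)) is not None:
    place_reel(4,(.640,-.049)); 
    if sensors.get_ee_pos()[2]<.081: release(); stack_top(); c=shot("wrist","w8.png")
print(sensors.get_t())
E
```

```text
pipe 1050 (array([ 0.64104791, -0.04915002]), 38.38278579711914)
stack top z 2945 [0.0702 0.0713 0.0725]
reel (array([ 0.53313898, -0.38596771]), 30.231765747070312)
touch False
w 0.05913951730263025 34.99972701072693
w 0.05910080401798475
place 4 True [ 0.6398 -0.049   0.0765] want 0.077 [ 0.9 -0.3  3.8] w 0.05927177315452172
pipe 1053 (array([ 0.64189972, -0.04913028]), 38.561134338378906)
stack top z 3358 [0.0902 0.0913 0.0924]
48.95
```

All four reels are stacked, with the top at about 92 mm against the mark at about 78 mm. The last reel had been knocked aside and was found again by the close look. Next are the tools, starting with the slicker.

```bash
cat >> act.py <<'E'
KX=(.4315,-.0555); U=np.array([np.cos(YAW),np.sin(YAW)]); V=np.array([-U[1],U[0]])
def tr(v,u=0): return np.array(KX)+(.083+u)*U+v*V
def find_tool(xy,yaw,save=None,r=.085):
    c=shot("wrist",save);P=pts(c)
    m=((P[...,2]>.006)&(P[...,2]<.04)&(np.hypot(P[...,0]-xy[0],P[...,1]-xy[1])<r)).astype(np.uint8)
    m=cv2.morphologyEx(m,cv2.MORPH_CLOSE,np.ones((3,3)))
    n,l,s,_=cv2.connectedComponentsWithStats(m);best=None
    for i in range(1,n):
        if s[i,4]<400: continue
        k=P[(l==i)&(P[...,2]>.006)&(P[...,2]<.04)];(cx,cy),(w,h),a=cv2.minAreaRect((k[:,:2]*1000).astype(np.float32))
        if w<h: a+=90;w,h=h,w
        a=(a+90)%180-90
        print(" blob",round(cx),round(cy),round(w),round(h),round(a,1),"z",np.percentile(k[:,2],95).round(3))
        if 95<w<140 and h<45 and (best is None or np.hypot(cx/1000-xy[0],cy/1000-xy[1])<best[2]): best=(np.array([cx,cy])/1000,np.radians(a),np.hypot(cx/1000-xy[0],cy/1000-xy[1]))
    return best
def pick_tool(xy,yaw,wid,z,save=None,zlook=.2):
    manip.move_gripper(wid+.03,40); manip.goto([xy[0],xy[1],zlook],q(yaw))
    b=find_tool(xy,yaw,save)
    if b is None: print("not found");return False
    g,a,_=b; manip.goto([*g,.10],q(a)); 
    print("touch",manip.move_linear([*g,z],feed=.12,max_force=12)); manip.move_gripper(0,40)
    up(.17); print("w",sensors.get_grip_width(),sensors.get_grip_force());return True
def place_tool(v,wid,z,u=0,save=None):
    t=tr(v,u);manip.goto([*t,.17],q());print("w",sensors.get_grip_width())
    h=manip.move_linear([*t,.012+z+.001],feed=.12,max_force=10);print("placed",h,np.round(sensors.get_ee_pos(),4),np.round(sensors.get_ft_force(),1))
def rel_tool(wid): manip.move_gripper(wid+.010); up(.17)
def nudge(v0,v1):
    manip.move_gripper(0,20);manip.move_linear([*tr(v0),.10],feed=.25);print("down",manip.move_linear([*tr(v0),.018],feed=.12,max_force=8))
    if sensors.get_ee_pos()[2]<.022: print("nudge",manip.move_linear([*tr(v1),.018],feed=.05,max_force=8),sensors.get_ee_pos())
    manip.move_linear([*tr(v0*.5+v1*.5),.018],feed=.1); up(.17)
E
python3 - <<'E'
from act import *
if pick_tool((.467,.160),np.radians(6.5),.032,.004,"w9.png"):
    place_tool(.038,.032,.004)
print(sensors.get_t())
E
```

```text
blob 469 160 109 32 6.4 z 0.022
 blob 480 233 107 21 -11.7 z 0.016
touch False
w 0.031265332207306235 39.999781250953674
w 0.03180867643911687
placed False [ 0.5138 -0.0148  0.0176] [-0.4 -0.6 -0.6]
55.4833
```

```bash
python3 - <<'E'
from act import *
rel_tool(.032); nudge(-.005,.040)
c=shot("wrist","w10.png");print(sensors.get_t())
E
```

```text
down False
nudge True [ 0.51286391 -0.01519804  0.01785237]
60.65
```

View pics/w10.png

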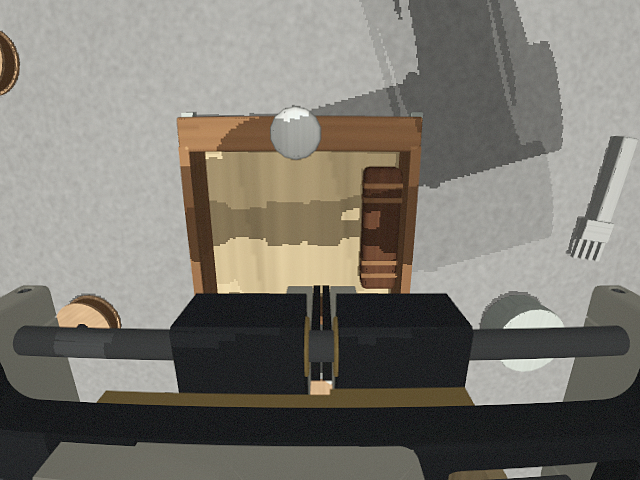

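The slicker lies flat along the right wall of the trough at (382,225), and the chisel is waiting at (605,195). The awl comes next.

```bash
python3 - <<'E'
from act import *
if pick_tool((.478,.309),np.radians(-1.2),.028,.004,"w11.png"):
    c=shot("wrist","w12.png");place_tool(-.038,.028,.004)
print(sensors.get_t())
E
```

```text
blob 482 311 124 28 1.7 z 0.024
 blob 478 238 111 22 -1.1 z 0.016
touch False
w 0.027700078537258446 39.981306195259094
w 0.027833454583420562
placed False [ 0.5161 -0.0909  0.0176] [ 0.9 -0.5 -0.6]
68.7833
```

View pics/w12.png

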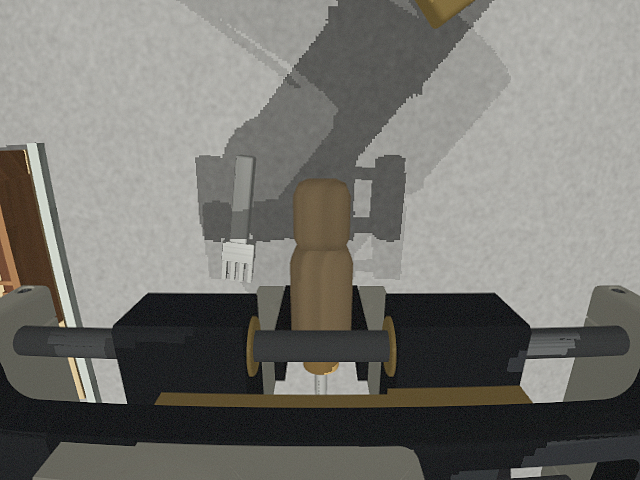

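The awl is held straight at (322,270), with its point forward; the chisel is at (240,215). I release the awl, nudge it to the wall and fetch the chisel.

```bash
python3 - <<'E'
from act import *
rel_tool(.028); nudge(.003,-.042)
if pick_tool((.479,.237),np.radians(-4),.016,.003,"w13.png"):
    c=shot("wrist","w14.png");place_tool(0,.016,.003)
print(sensors.get_t())
E
```

```text
down False
nudge True [ 0.5158046  -0.09314044  0.01789952]
 blob 481 235 120 30 -4.8 z 0.016
touch False
w 0.015577616312894648 39.84572768211365
w 0.01582101036039381
placed False [ 0.515  -0.0528  0.0166] [-0.4  0.6 -2. ]
81.3833
```

View pics/w14.png

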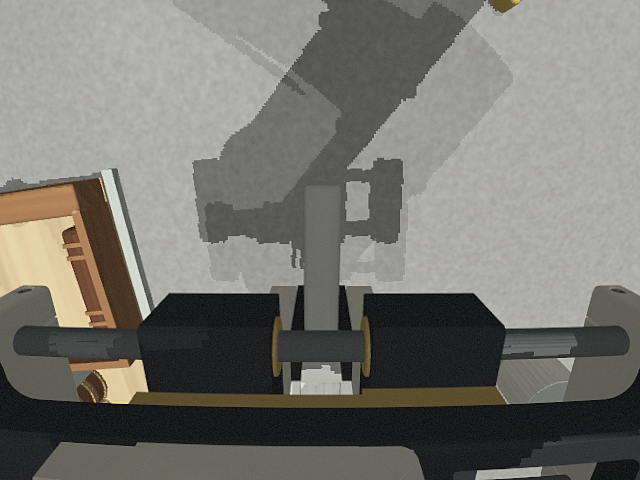

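The chisel is held straight at (322,250). I release it and check the trough and the pipe before pushing home.

```bash
python3 - <<'E'
from act import *
rel_tool(.016); manip.move_gripper(.07,30)
manip.goto([.60,-.05,.24],q());c=shot("wrist","w15.png");P=pts(c)
k=near(P,(.4315,-.0555),.085,.097,.03);print("knob",len(k),circ(k) if len(k) else 0)
k=near(P,(.64,-.049),.096,.108,.05);print("pipe",circ(k));k=near(P,(.64,-.049),.02,.095,.028);print("stack",np.percentile(k[:,2],[5,50,95]))
k=P[(P[...,0]<.594)&(P[...,0]>.586)&(abs(P[...,1]+.05)<.008)];print("tab",np.median(k[:,2]),len(k));print(sensors.get_t())
E
```

```text
knob 1574 (array([ 0.43496152, -0.05478782]), 17.083961486816406)
pipe (array([ 0.64226776, -0.0489984 ]), 38.57445526123047)
stack [0.09012787 0.09128152 0.09243005]
tab 0.05081318702432161 301
83.9833
```

View pics/w15.png

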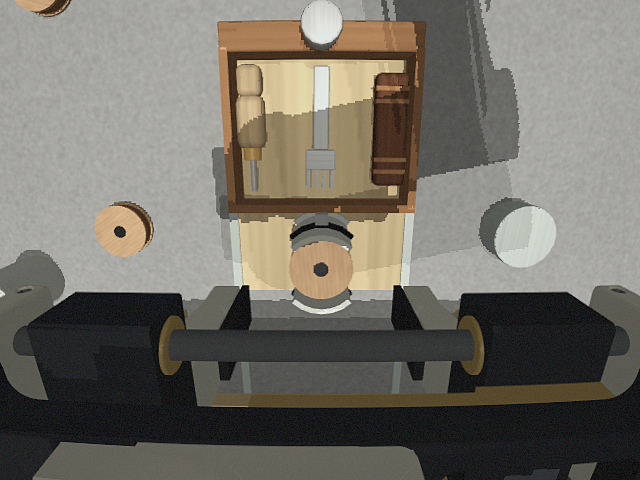

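The trough holds the awl (250,125), chisel (320,125) and slicker (390,128). The reel stack is flat in the pipe at (320,268). I push the tray home by the knob.

```bash
python3 - <<'E'
from act import *
k=(.4335,-.0550);d=np.array([*U,0])
manip.goto([*k,.17],q());manip.move_linear([*k,.068],feed=.2,max_force=15)
manip.move_gripper(0,30);p=np.array(sensors.get_ee_pos())
print("home stop",manip.move_linear(p+.165*d,feed=.06,max_force=20));p2=np.array(sensors.get_ee_pos());print(p,p2,np.linalg.norm(p2-p))
manip.move_gripper(.07);manip.move_linear(p2+[0,0,.13],feed=.2)
c=shot("wrist");P=pts(c);n=near(P,p2[:2],.085,.097,.035);print("knob",circ(n))
manip.goto([.40,-.25,.30],q());c=shot("side","s9.png")
c=shot("top","t9.png");cv2.imwrite("pics/fin.png",np.hstack([cv2.resize(cv2.imread("pics/"+f),(400,300)) for f in("s9.png","t9.png")]));print(sensors.get_t())
E
```

```text
home stop True
[ 0.43375108 -0.05458933  0.06824162] [ 0.58130043 -0.05020084  0.06827926] 0.14761460294740827
knob (array([ 0.58179736, -0.05077091]), 16.768136978149414)
91.1417
```

View pics/fin.png

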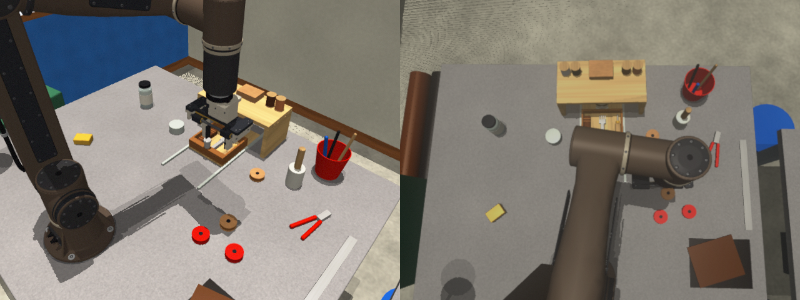

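The tray reached its home stop, 0.150 m from the out stop. The two spare reels and the bystanders are where they were.

```bash
python3 -c "
from workcell import manip
print(manip.hand_in())"
```

```text
the job is handed in; nothing more can be done
None
```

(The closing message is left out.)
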